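Open the splash hood and start the racking pump

TASK

Start the racking pump from its control box. With the fingertips, lift the hood by its front lip and push it back past its balance point so that it rests open by its own weight, so the stop button stays within reach; then push the mains toggle over towards the hinge and after that press the round start button fully in and let go. Use light pushes only: leave the mushroom stop button alone, pick nothing up, and leave the box and the things round it where they stand.

Things in the scene. Friction and masses are not known exactly. Their poses are not given: they have to be found in the camera images.
- control_box: grey steel control box, 115 (x) x 200 (y) x 52 mm, loose on rubber feet, 3 kg (slides under some 15 N). Origin: centre of its underside on the worktop; z up, +x from the front (lip side) to the hinge at the back, +y to its left. Panel at height 54 mm with, at x = 0: mains toggle at y = +62 mm, start button at y = 0, stop button at y = -62 mm; the closed hood hides them, its top 103 mm high
- cover (a joint): angle of the hood, rad: 0 closed on the panel, 1.95 fully open, leaning back on its buffers. It weighs about 0.3 kg on a free hinge: below about 1.15 rad (its balance point) it falls shut, beyond that it falls open to 1.95 by itself. Lifting it at the lip takes 1 to 2.5 N
- cover_hinge (a point): middle of the hood's hinge axis, at x = +62 mm, y = 0, z = 56 mm of the control box; the axis runs along the box's y, the hood swings up and back about it. The hood is a hollow cap with 3 mm walls, 112 (x) x 194 (y) x 46 mm high; open, it lies wholly behind the hinge axis, its inside to the robot, up to 190 mm above the worktop and 85 mm behind the hinge
- cover_lip (a point): middle of the free front edge of the hood's lip, at its underside: 140 mm from the hinge axis, when closed 78 mm ahead of the box's centre and 56 mm above the worktop. The lip is a sheet 3 mm thick and 150 mm wide that stands out level, 22 mm from the foot of the hood's front wall and 20 mm beyond the box's front; the space under it is free down to the worktop
- mains_toggle (a joint): angle of the mains toggle switch, rad: 0 leaning to the front (-x of the box, off), 0.80 leaning to the hinge (+x, on). It stays where it is left; moving it takes about 1 N at the tip
- toggle_tip (a point): near the round end of the toggle's steel bat handle, on its axis: 30 mm from its pivot, which lies 60 mm above the worktop at x = 0, y = +62 mm of the box. The bat widens from 6 mm at the root to 10 mm at the end; the end stands 35 mm (up to 38 mm half way over) above the panel
- start_button (a joint): travel of the start button, m: 0 out, 0.006 fully in. Sprung, momentary: about 1.5 N to start moving, 5 N fully in
- start_button_top (a point): middle of the top face of the start button: plain round black cap 28 mm across in a 44 mm bezel, at x = 0, y = 0 of the box, its face 22 mm above the panel (76 mm above the worktop), 10 mm above its bezel
- stop_button (a joint): travel of the stop button, m: 0 out, 0.006 in; sprung. Not to be pressed
- stop_top (a point): middle of the top of the stop button: black mushroom head 39 mm across on a narrow neck, 30 mm above the panel, at x = 0, y = -62 mm of the box
- bench_vice: dark bench vice screwed to the worktop to the right of the control box; keep clear of it. Origin 30 mm below the worktop under its middle; it reaches 125 mm ahead of that (its -x, screw side), 75 mm behind, 48 mm to either side, and 107 mm above the worktop
- nail_tin: open tin of nails, 74 mm across, 61 mm high; loose, must stay where it is; origin at the centre of its underside
- jar_empty: glass jar with a screw cap, 62 mm across, 86 mm high; loose, must stay where it is; origin at the centre of its underside
- cork_0: wine cork standing on end, 24 mm across, 42 mm high; loose, must stay where it is; origin at the centre of its underside
- whetstone: grey whetstone lying flat, 48 x 152 x 24 mm; loose, must stay where it is; origin at the centre of its underside
- pliers: pliers lying flat, 49 x 165 x 12 mm; loose, must stay where it is; origin at the centre of its underside
- folding_rule: folded folding rule lying flat, 19 x 211 x 17 mm; loose, must stay where it is; origin at the centre of its underside

How it is judged:
By the outcome, as a careful person would: the job done as asked, in the order asked, and still so for the second after the job is handed in, with the robot touching nothing.
It also fails if it takes over 54 s, if anything falls off the work surface, if the arm or the gripper's body presses on something with over 40 N, if the wrist force passes 120 N, or if a joint passes its speed limit or range.

ROBOT

A 6-joint arm with a two-finger parallel gripper is mounted at the origin on a cart in front of the work surface, level with it; the furniture and walls round the work are solid. World frame = base frame: x ahead of the robot, y to its left, z up, the work surface at z = 0. Lengths are in m, angles in rad, forces in N, time in s.
With the tool pointing down it reaches from about 0.35 to 0.725 m from the base axis. Payload 4.3 kg.
Tool frame: the origin (TCP) lies midway between the tips of the shut fingers; the grasp point (between the pads) lies 19 mm behind it (arm.hold_point_z is the z of the grasp point in the tool frame, in m); z points along the fingers, y is the direction in which the jaws open and shut (so a half turn about z gives the same grasp; the last joint's range is limited). The gripper opens to 85 mm and grips with 20 to 120 N. Pads are 22 mm wide; open, the fingers measure 114 mm over their backs; the gripper's body (76 mm by 85 mm) begins 54 mm behind the grasp point. The pads swing forward as they close: fully open they stand 13 mm farther back than shut.
Start: joints at [0.999, 0.377, 0.081, 1.274, 0, 1.46], TCP at [0.256, 0.515, 0.231] pointing down, gripper open.
Joint ranges: [-2.72, 2.72], [-0.84, 1.66], [-1.02, 1.22], [-1.77, 2.12], [-1.37, 1.28], [-3.14, 3.14]. Speed limits (rad/s): [2.57, 2.57, 3.14, 3.14, 3.14, 3.14].

INTERFACE

Orientations are given as a unit quaternion [x, y, z, w].
In Python, from bench import arm gives the robot as it stands. The module is installed in compiled form; this text tells all that it offers.
- The arm moves only by the shell command python3 -m inch 'ROWS' [OPENING]. ROWS is JSON, one flat list of numbers, 6 for each row, row after row: the shift along the tool's x, y, z in m, then the turn, a rotation vector about the tool's x, y, z in degrees. A call has 1 to 12 rows; each row shifts and turns the pose as measured when the row begins, along the tool's axes as they then stand; what a row does not reach is not made up. A row lasts 1/10 s, in which the tool goes at most 50 mm and 8.59 degrees, less where a joint would pass 70% of its speed; a pose out of reach is approached as far as the arm can. A call is refused whole if a number of a shift passes 0.05 or a number of a turn 8.59, either way. A call with a gripper value outside its range is refused whole. OPENING is the closure in counts, from 0 (fully open) to 255 (shut), set as the call begins (- or left out, the last holds). The fingers move at their own pace and stop on an object; the grip force is fixed at half the most. Time passes only in rows, so rows that do not move let the fingers close. It gives the time, the measured TCP pose, the force and the opening at its end, in the units of the state.
- arm.get_state(): the state, without advancing time (a new reading comes with each control period).
- arm.snapshot(name): name is "side" or "top"; returns the picture (480x640x3 uint8, red, green, blue); there is no depth.
- arm.camera_info(name): a dict with "fx", "fy", "cx", "cy" (pixels), "distortion" ([k1, k2, p1, p2, k3] as OpenCV has them; the pictures are not rectified), "pose" (4x4, takes a point from camera to world coordinates). Camera axes: x right, y down, z forward; pixel columns grow to the right and rows downward; lengths in m; the calibration is good to about 2 mm. A picture is of the moment at which its call begins. camera_info takes no time and is no camera call.
- arm.job_done(): hands the job in, once; it reports no verdict.
The state is a dict: "t": time; "qpos": joint angles; "qvel": joint speeds; "joint_efforts": joint torques, N m; "eef_pos": TCP position; "tool_rot": TCP orientation; "contact_force": force on the tool from outside, world axes, zero at the start; "moment": the same for the moment, N m; "width": finger opening in m.
Only numpy, scipy, OpenCV 4.12 (cv2) and the standard library are available. Lean on these libraries where they do the work, as an engineer would, in place of code of your own. Each camera call takes 0.05 s, during which the arm holds its last target.

## Working session

There is one attempt and no reset: what is moved stays moved. The work goes in short steps, Python scripts to look and compute and a shell command to move; the robot and the scene stay as the last step left them, time stands still between calls to the robot, and variables do not carry over. Pictures are saved under pics/ and viewed, and the job is handed in when it is done.

```bash
mkdir -p pics; python3 - <<'E'
from bench import arm
import cv2
s=arm.get_state();print(s)
for n in("top","side"):
    im=arm.snapshot(n);cv2.imwrite(f"pics/{n}0.png",im[:,:,::-1]);print(n,arm.camera_info(n))
E
```

```text
{'t': 0.0, 'qpos': array([9.98714394e-01, 3.78052166e-01, 7.96433057e-02, 1.27440220e+00,
       2.81499481e-05, 1.46049858e+00]), 'qvel': array([ 0.00149317,  0.0004011 ,  0.00088157,  0.00122324, -0.00151217,
        0.00087802]), 'joint_efforts': array([-8.43698581e-04, -4.63603842e+01,  2.69874966e+01,  2.08126078e-02,
       -1.49423454e-05, -4.17900381e-06]), 'eef_pos': array([0.25582169, 0.51423311, 0.23037384]), 'tool_rot': array([ 2.28845932e-01,  9.73462133e-01, -9.44590952e-04, -3.50337648e-04]), 'contact_force': array([0.36979967, 1.2784293 , 0.22696242]), 'moment': array([-0.00975029, -0.00761195, -0.01758883]), 'width': 0.08527241696514232}
top {'fx': 434.01653501910016, 'fy': 434.01653501910016, 'cx': 324.39144008749275, 'cy': 245.19549390633622, 'distortion': array([-0.09499059,  0.        ,  0.        ,  0.        ,  0.        ]), 'pose': array([[ 0.33090788, -0.91118654,  0.24543646,  0.26962378],
       [-0.9436476 , -0.31802557,  0.09159116,  0.28521602],
       [-0.00540157, -0.26191377, -0.96507616,  0.8932253 ],
       [ 0.        ,  0.        ,  0.        ,  1.        ]])}
side {'fx': 536.7065792817755, 'fy': 536.7065792817755, 'cx': 319.0513737602516, 'cy': 236.87133225335475, 'distortion': array([-0.02218907,  0.        ,  0.        ,  0.        ,  0.        ]), 'pose': array([[ 0.99776009,  0.02620846, -0.061546  ,  0.53463227],
       [ 0.06661675, -0.47295955,  0.87856216, -0.69899603],
       [-0.00608301, -0.88069426, -0.47364609,  0.67258262],
       [ 0.        ,  0.        ,  0.        ,  1.        ]])}
```

View pics/top0.png

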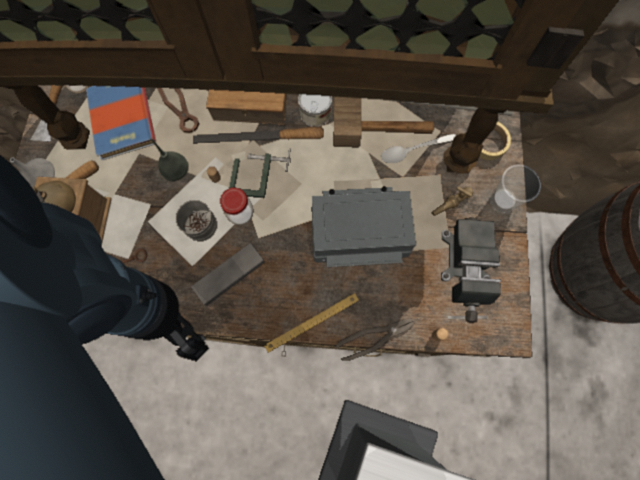

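View pics/side0.png

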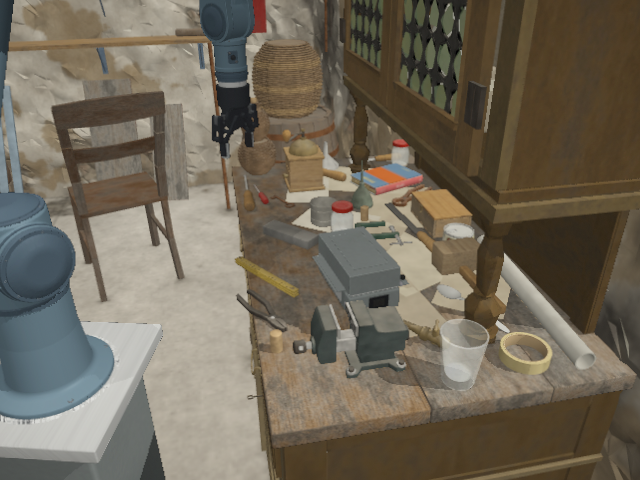

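The top view shows the box around (362,228) with the lip at its lower edge (about row 262), the vice at right (475,262), and the jar, tin and whetstone at left. Zooming in to measure.

```bash
python3 - <<'E'
import cv2
a=cv2.imread("pics/top0.png")[175:285,290:440];cv2.imwrite("pics/topz.png",cv2.resize(a,None,fx=5.3,fy=5.3,interpolation=cv2.INTER_CUBIC))
a=cv2.imread("pics/side0.png")[215:325,300:420];cv2.imwrite("pics/sidez.png",cv2.resize(a,None,fx=5.4,fy=5.4,interpolation=cv2.INTER_CUBIC))
E
```

```text
(no output)
```

View pics/topz.png

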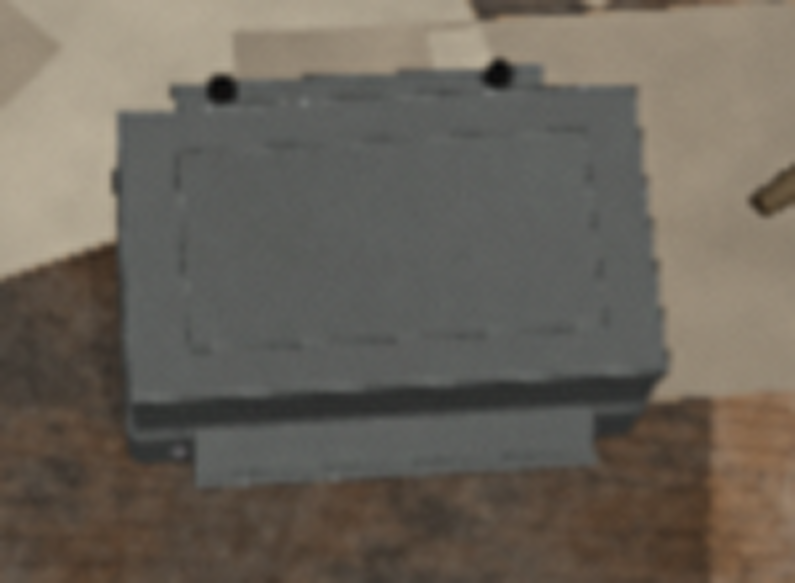

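View pics/sidez.png

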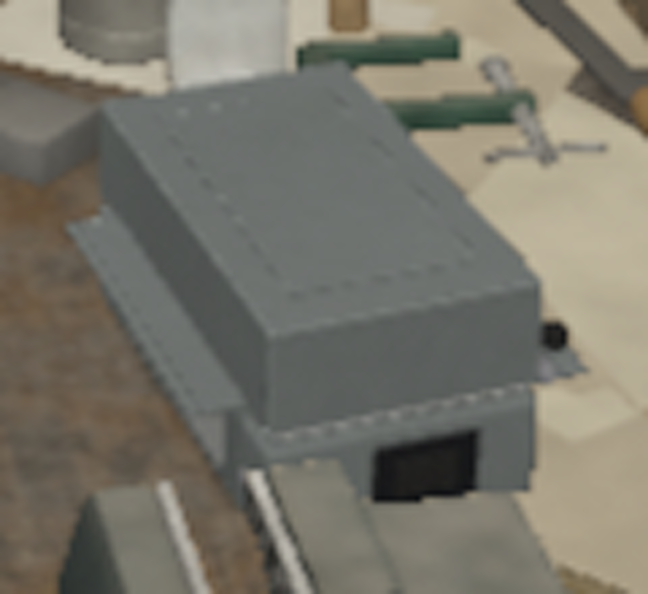

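```bash
cat > h.py <<'E'
import numpy as np,cv2
from bench import arm
def ray(n,px):
    c=arm.camera_info(n);K=np.array([[c['fx'],0,c['cx']],[0,c['fy'],c['cy']],[0,0,1]])
    u=cv2.undistortPoints(np.array([[px]],float),K,c['distortion'])[0,0]
    P=c['pose'];return P[:3,3],P[:3,:3]@np.array([u[0],u[1],1])
def onz(n,px,z):
    o,d=ray(n,px);return o+d*(z-o[2])/d[2]
def proj(n,p):
    c=arm.camera_info(n);K=np.array([[c['fx'],0,c['cx']],[0,c['fy'],c['cy']],[0,0,1]])
    T=np.linalg.inv(c['pose']);r,_=cv2.Rodrigues(T[:3,:3])
    return cv2.projectPoints(np.array([p],float),r,T[:3,3],K,c['distortion'])[0][0,0]
E
python3 - <<'E'
from h import *
T=lambda a:(290+(a[0]+.5)/5.3-.5,175+(a[1]+.5)/5.3-.5)
S=lambda a:(300+(a[0]+.5)/5.4-.5,215+(a[1]+.5)/5.4-.5)
np.set_printoptions(precision=4,suppress=True)
tt=[onz("top",T(a),.103) for a in[(132,403),(118,112),(638,88),(666,372)]]
ss=[onz("side",S(a),.103) for a in[(103,105),(345,65),(540,285),(270,335)]]
print("FL BL BR FR");print(np.array(tt)[:,:2]);print(np.array(ss)[:,:2])
for q in(tt,ss):
    q=np.array(q);f=(q[1]+q[2]-q[0]-q[3]);l=(q[0]+q[1]-q[2]-q[3])
    print(q.mean(0),np.degrees(np.arctan2(f[1],f[0])),np.degrees(np.arctan2(-l[0],l[1])),np.hypot(*f[:2])/2,np.hypot(*l[:2])/2)
L=[onz("top",T(a),.058) for a in[(199,487),(597,464)]];print("lip",L,np.mean(L,0))
print("lip side",onz("side",S((68,225)),.058))
# vice rough, things
for nm,p,z in[("vice top corners",(456,221),.107),("",(494,221),.107),("",(500,302),.1),("",(455,302),.1),("screw",(472,314),.06),("ruleA",(355,296),.017),("pliers",(411,323),.01),("whetst",(262,255),.024),("whet",(245,246),.024),("jar",(234,203),.086),("cork",(442,333),.042)]:print(nm,onz("top",p,z)[:2])
E
```

```text
FL BL BR FR
[[0.4545 0.3743]
 [0.5569 0.4164]
 [0.6294 0.2381]
 [0.528  0.1981]]
[[0.4588 0.371 ]
 [0.5602 0.4133]
 [0.6321 0.2365]
 [0.5317 0.196 ]]
[0.5422 0.3067 0.103 ] 21.935968419331928 22.40567174911728 0.10984251259468918 0.1917004491617176
[0.5457 0.3042 0.103 ] 22.31461947586052 22.3511414593262 0.10907776170320092 0.1901843647827918
lip [array([0.4429, 0.345 , 0.058 ]), array([0.5   , 0.2077, 0.058 ])] [0.4714 0.2763 0.058 ]
lip side [0.4454 0.3476 0.058 ]
vice top corners [0.5983 0.1371]
 [0.6232 0.0665]
 [0.4757 0.0165]
 [0.4483 0.0971]
screw [0.4456 0.0499]
ruleA [0.4121 0.2743]
pliers [0.3981 0.1497]
whetst [0.4283 0.4826]
whet [0.4346 0.5233]
jar [0.4978 0.5607]
cork [0.3945 0.0916]
```

```bash
python3 - <<'E'
from h import *
o1,d1=ray("top",(552,100));o2,d2=ray("side",(497,207))
A=np.c_[d1,-d2];t=np.linalg.lstsq(A,o2-o1,rcond=None)[0];print(o1+d1*t[0],o2+d2*t[1])
E
python3 -m inch '[0,0,-0.03,0,0,-8.5, 0,0,-0.03,0,0,-8.5]' 255
```

```text
[0.7601503  0.0787456  0.31490339] [0.7599922  0.07873196 0.31477416]
t: 0.3
eef_pos: [0.2538, 0.511, 0.2855]
tool_rot: [0.079, 0.997, -0.007, -0.004]
contact_force: [0.9, 1.1, -0.6]
width: 0.0588
```

```bash
python3 -m inch '[0,0,0,0,0,-8, 0,0,0,0,0,-8, 0,0,0,0,0,-8, 0,0,0,0,0,-8]'
cat >> h.py <<'E'
from scipy.spatial.transform import Rotation as R
np.set_printoptions(precision=4,suppress=True)
C=np.array([0.544,0.3055]);YAW=np.radians(22.3)
f=np.array([np.cos(YAW),np.sin(YAW),0]);l=np.array([-f[1],f[0],0]);up=np.array([0,0,1.])
def b2w(p): return np.r_[C,0]+f*p[0]+l*p[1]+up*p[2]
def w2b(w): d=np.asarray(w)-np.r_[C,0];return np.array([d@f,d@l,d@up])
def goal(tilt):  # tilt deg: 0 down, 90 pointing along f
    t=np.radians(tilt);z=f*np.sin(t)-up*np.cos(t);y=l;return R.from_matrix(np.c_[np.cross(y,z),y,z])
def st(p=None,tilt=None):
    s=arm.get_state();r=R.from_quat(s['tool_rot']);z=r.as_matrix()[:,2]
    print("t %.2f box mm"%s['t'],w2b(s['eef_pos'])*1e3,"tilt %.1f"%np.degrees(np.arctan2(z@f,-z@up)),"F(box)",np.array([s['contact_force']@v for v in(f,l,up)]),"w %.3f"%s['width'],"q",s['qpos'])
    if p is not None: print("shift mm",r.inv().apply(b2w(np.array(p)/1e3)-s['eef_pos'])*1e3)
    if tilt is not None: print("turn deg",np.degrees((r.inv()*goal(tilt)).as_rotvec()))
E
python3 -c "
from h import *
st([-140,0,250],0)"
```

```text
t: 0.7
eef_pos: [0.2544, 0.512, 0.2887]
tool_rot: [-0.211, 0.977, -0.004, -0.004]
contact_force: [0.4, 1.1, -0.5]
width: 0.0002
t 0.70 box mm [-189.5819  300.9568  288.6549] tilt -0.5 F(box) [ 0.7863  0.8676 -0.5359] w 0.000 q [0.9987 0.3768 0.2273 1.4325 0.     0.5738]
shift mm [ -39.1668 -302.2963   40.1305]
turn deg [-0.3592 -0.5364  2.0482]
```

```bash
python3 -m inch '[-0.004,-0.04,0,0,0,0, -0.004,-0.04,0,0,0,0, -0.004,-0.04,0,0,0,0, -0.004,-0.04,0,0,0,0, -0.004,-0.04,0,0,0,0, -0.004,-0.04,0,0,0,0, -0.004,-0.04,0,0,0,0, -0.004,-0.02,0,0,0,2]'
python3 -c "
from h import *
st([-140,0,250],45)"
```

```text
t: 1.5
eef_pos: [0.4101, 0.2449, 0.2854]
tool_rot: [-0.199, 0.98, -0.006, -0.007]
contact_force: [0.3, -0.3, -0.4]
width: 0.0002
t 1.50 box mm [-146.8669   -5.2709  285.4122] tilt -0.9 F(box) [ 0.226  -0.365  -0.3932] w 0.000 q [ 0.4106  0.1839 -0.042   1.3613 -0.008   0.0104]
shift mm [-7.5024  5.4822 35.2508]
turn deg [ -0.1976 -45.9328   0.7908]
```

```bash
python3 -m inch '[0,0,0,0,-8,0, 0,0,0,0,-8,0, 0,0,0,0,-8,0, 0,0,0,0,-8,0, 0,0,0,0,-8,0, 0,0,0,0,-8,0, 0,0,0,0,0,0]'
python3 -c "
from h import *
st([-115,0,40],50)"
```

```text
t: 2.2
eef_pos: [0.4039, 0.2367, 0.2614]
tool_rot: [-0.18, 0.9, 0.073, 0.39]
contact_force: [-3.0, -1.2, -4.9]
width: 0.0002
t 2.20 box mm [-155.7795  -10.5183  261.4005] tilt 46.7 F(box) [-3.2701  0.0587 -4.9417] w 0.000 q [ 0.4064 -0.4789 -1.0121  0.223  -0.0179  0.0037]
shift mm [133.0194  12.5711 181.4927]
turn deg [-0.296  -3.3156  0.4705]
```

```bash
python3 -m inch '[0.008,0.002,0.02,0,0,0, 0.008,0.002,0.02,0,0,0, 0.008,0.002,0.02,0,0,0, 0.008,0.002,0.02,0,0,0, 0.008,0.002,0.02,0,0,0, 0,0,0,0,0,0]'
python3 -c "
from h import *
st([-112,0,38],50)"
```

```text
t: 2.8
eef_pos: [0.4672, 0.2786, 0.1998]
tool_rot: [-0.18, 0.907, 0.068, 0.375]
contact_force: [0.2, 0.8, 0.4]
width: 0.0002
t 2.80 box mm [-81.2729   4.2993 199.8299] tilt 44.8 F(box) [0.5046 0.6188 0.4196] w 0.000 q [ 0.4526 -0.1783 -1.0003 -0.0323 -0.0548  0.0381]
shift mm [135.9115  -2.4128  93.1333]
turn deg [-0.5629 -5.1666  0.423 ]
```

```bash
cat > fk.py <<'E'
import numpy as np
from scipy.optimize import least_squares,brentq,minimize
D=np.array([[.3781,.0796,1.2744,.5743,.2304],[.3768,.2273,1.4325,.5717,.2887],[.1839,-.042,1.3613,.4777,.2854],[-.4789,-1.0121,.223,.4681,.2614],[-.1783,-1.0003,-.0323,.544,.1998]])
def fk(p,q2,q3,q4):
    r0,h,L1,a,L2,b,Lt=p;P=q2-q3+q4;B=q2-q3+b
    return r0+L1*np.sin(q2+a)+L2*np.cos(B)+Lt*np.cos(P),h+L1*np.cos(q2+a)-L2*np.sin(B)-Lt*np.sin(P)
res=lambda p:np.concatenate([fk(p,*D[:,:3].T)[0]-D[:,3],fk(p,*D[:,:3].T)[1]-D[:,4], .02*(np.array(p)-[0,.3,.3,0,.3,0,.25])])
s=least_squares(res,[0,.3,.3,0,.3,0,.25]);p=s.x
if __name__=="__main__":
    print(p.round(3),np.abs(s.fun[:10]).max())
    for tilt in(15,25,35,45,55):
      P=np.pi/2-np.radians(tilt)
      for r,z in((.53,.04),(.53,.1),(.53,.2),(.6,.2)):
        e=lambda q:np.array(fk(p,q[0],q[1],P-q[0]+q[1]))-[r,z]
        k=least_squares(e,[0,-.5]).x;print(tilt,r,z,k.round(2),"q4 %.2f"%(P-k[0]+k[1]),np.abs(e(k)).max().round(4))
E
python3 fk.py
```

```text
[ 0.007  0.265  0.492  0.001  0.389 -0.177  0.444] 0.0005378916379102927
15 0.53 0.04 [ 0.26 -0.68] q4 0.36 0.0
15 0.53 0.1 [ 0.18 -0.6 ] q4 0.53 0.0
15 0.53 0.2 [ 0.08 -0.43] q4 0.80 0.0
15 0.6 0.2 [ 0.22 -0.26] q4 0.83 0.0
25 0.53 0.04 [ 0.19 -0.89] q4 0.05 0.0
25 0.53 0.1 [ 0.08 -0.8 ] q4 0.25 0.0
25 0.53 0.2 [-0.05 -0.63] q4 0.55 0.0
25 0.6 0.2 [ 0.1  -0.48] q4 0.56 0.0
35 0.53 0.04 [ 0.18 -1.09] q4 -0.31 0.0
35 0.53 0.1 [ 0.02 -1.01] q4 -0.07 0.0
35 0.53 0.2 [-0.15 -0.83] q4 0.28 0.0
35 0.6 0.2 [ 0.  -0.7] q4 0.26 0.0
45 0.53 0.04 [ 0.29 -1.28] q4 -0.78 0.0
45 0.53 0.1 [ 0.05 -1.2 ] q4 -0.47 0.0
45 0.53 0.2 [-0.21 -1.03] q4 -0.03 0.0
45 0.6 0.2 [-0.05 -0.9 ] q4 -0.06 0.0
55 0.53 0.04 [ 0.64 -1.46] q4 -1.49 0.0
55 0.53 0.1 [ 0.25 -1.4 ] q4 -1.04 0.0
55 0.53 0.2 [-0.2  -1.23] q4 -0.42 0.0
55 0.6 0.2 [-0.03 -1.1 ] q4 -0.46 0.0
```

```bash
python3 -m inch '[0.01,0,-0.01,0,6,0, 0.01,0,-0.01,0,6,0, 0.008,0,-0.01,0,6,0, 0,0,0,0,0,0]'
python3 -c "
from h import *
st([-105,0,150],27)"
```

```text
t: 3.2
eef_pos: [0.4312, 0.2641, 0.2114]
tool_rot: [-0.189, 0.956, 0.037, 0.222]
contact_force: [1.2, 0.6, 1.1]
width: -0.0
t 3.20 box mm [-120.0484    4.4452  211.4138] tilt 26.0 F(box) [1.3343 0.1079 1.1232] w -0.000 q [ 0.4471 -0.1161 -0.6682  0.5669 -0.0374  0.0488]
shift mm [13.3663 -3.6524 61.8536]
turn deg [-0.6929 -1.0402  0.1915]
```

```bash
python3 -m inch '[0.007,-0.001,0.021,0,0,0, 0.007,-0.001,0.021,0,0,0, 0.007,-0.001,0.021,0,0,0, 0.007,-0.001,0.021,0,0,0, 0.007,-0.001,0.021,0,0,0, 0.007,-0.001,0.021,0,0,0, 0,0,0,0,0,0]'
python3 -c "
from h import *
import cv2
st([-105,0,32],27)
for n in('top','side'): cv2.imwrite(f'pics/{n}1.png',arm.snapshot(n)[:,:,::-1])"
```

```text
t: 3.9
eef_pos: [0.4679, 0.2709, 0.0909]
tool_rot: [-0.188, 0.952, 0.041, 0.24]
contact_force: [-0.3, -0.6, -1.0]
width: 0.0003
t 3.90 box mm [-83.5583  -3.0831  90.8995] tilt 28.2 F(box) [-0.5406 -0.4254 -1.0072] w 0.000 q [ 0.4235  0.0868 -0.8614  0.1312 -0.0275  0.0273]
shift mm [46.7123  3.6913 41.7461]
turn deg [-0.652   1.1896  0.1578]
```

```bash
python3 -m inch '[0.012,0.001,-0.006,0,0,0, 0.012,0.001,-0.006,0,0,0, 0,0,0,0,0,0]'
python3 -c "
from h import *
st([-107,0,32],27)"
```

```text
t: 4.3
eef_pos: [0.444, 0.2642, 0.0969]
tool_rot: [-0.188, 0.95, 0.043, 0.245]
contact_force: [0.5, 0.1, -0.5]
width: 0.0002
t 4.30 box mm [-108.221    -0.2922   96.9435] tilt 28.8 F(box) [ 0.4733 -0.048  -0.489 ] w 0.000 q [ 0.4331  0.0262 -0.9147  0.128  -0.0317  0.0353]
shift mm [30.2199  0.9955 57.4892]
turn deg [-0.6089  1.805   0.1708]
```

View pics/side1.png

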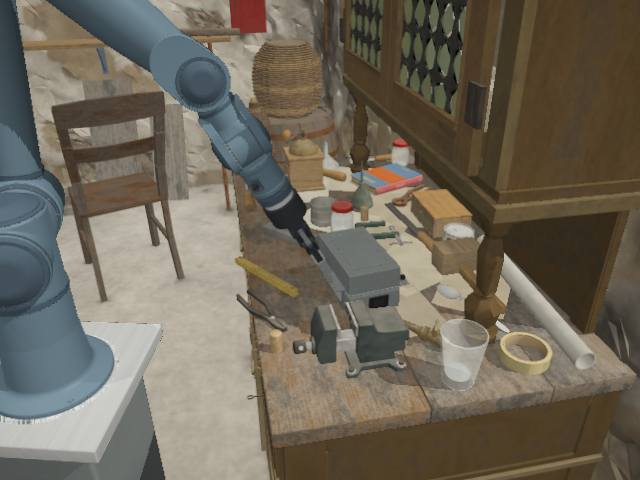

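The fingertips (about 318,258) hover ahead of the lip near its middle, and the hood is still closed. Descending in front of it.

```bash
python3 -m inch '[0.009,0,0.013,0,0.5,0, 0.009,0,0.013,0,0.5,0, 0.009,0,0.013,0,0.5,0, 0.009,0,0.013,0,0.5,0, 0,0,0,0,0,0]'
python3 -c "
from h import *
st([-78,0,32],27)"
```

```text
t: 4.8
eef_pos: [0.4394, 0.2626, 0.0387]
tool_rot: [-0.189, 0.953, 0.041, 0.234]
contact_force: [-0.3, -0.2, 0.0]
width: -0.0
t 4.80 box mm [-113.1095   -0.0098   38.7162] tilt 27.5 F(box) [-0.3389 -0.047   0.0089] w -0.000 q [ 0.4328  0.1449 -0.9827 -0.0354 -0.0297  0.0348]
shift mm [-28.0552   0.1115  22.1513]
turn deg [-0.5499  0.4648  0.2237]
```

```bash
python3 -m inch '[-0.009,0,0.007,0,0,0, -0.009,0,0.007,0,0,0, -0.007,0,0.006,0,0,0, 0,0,0,0,0,0]'
python3 -c "
from h import *
st([-78,0,32],27)"
```

```text
t: 5.2
eef_pos: [0.4736, 0.2768, 0.0359]
tool_rot: [-0.189, 0.952, 0.042, 0.237]
contact_force: [-0.3, -0.3, -0.5]
width: -0.0001
t 5.20 box mm [-76.0264   0.1827  35.8909] tilt 27.9 F(box) [-0.4009 -0.1877 -0.528 ] w -0.000 q [ 0.4292  0.2103 -0.9107 -0.0357 -0.0279  0.0312]
shift mm [ 3.5635 -0.1445  2.5196]
turn deg [-0.5325  0.8531  0.2358]
```

```bash
python3 -m inch '[-0.003,0,-0.005,0,0,0, -0.003,0,-0.005,0,0,0, -0.003,0,-0.005,0,0,0, -0.003,0,-0.005,0,0,0, 0,0,0,0,0,0]'
python3 -c "
from h import *
import cv2
st([-78,0,32],27)
for n in('side',): cv2.imwrite(f'pics/{n}2.png',arm.snapshot(n)[190:340,250:450,::-1].repeat(3,0).repeat(3,1))"
```

```text
t: 5.7
eef_pos: [0.4725, 0.2765, 0.06]
tool_rot: [-0.189, 0.953, 0.041, 0.235]
contact_force: [-1.2, 0.1, -1.4]
width: 0.0
t 5.70 box mm [-77.1519   0.3388  59.96  ] tilt 27.6 F(box) [-1.0899  0.608  -1.4143] w 0.000 q [ 0.4298  0.1602 -0.8774  0.0525 -0.0283  0.0317]
shift mm [13.6982 -0.0486 24.3916]
turn deg [-0.545   0.5813  0.2428]
```

View pics/side2.png

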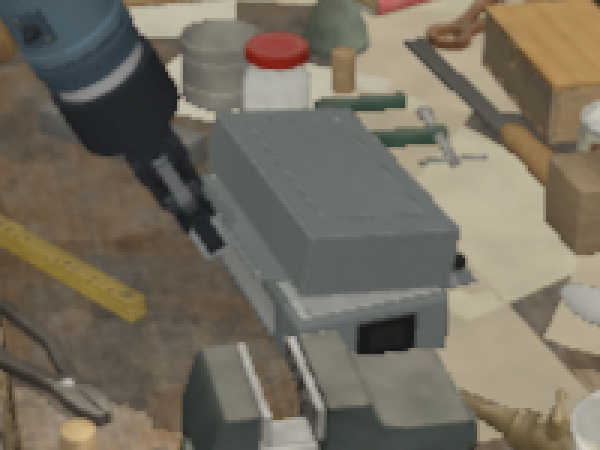

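The picture shows the fingertip (about 210,240 in the zoom) under the lip, with a bright gap opening at the right of the panel: the hood is lifting. Continuing along the arc.

```bash
python3 -m inch '[-0.006,0,-0.007,0,0,0, -0.006,0,-0.007,0,0,0, -0.006,0,-0.007,0,0,0, -0.006,0,-0.007,0,0,0, -0.0076,0,-0.005,0,0,0, -0.0076,0,-0.005,0,0,0, -0.0076,0,-0.005,0,0,0]'
python3 -c "
from h import *
import cv2
st([-48,0,135],27)
for n in('side',): cv2.imwrite(f'pics/{n}3.png',arm.snapshot(n)[190:340,250:450,::-1].repeat(3,0).repeat(3,1))"
```

```text
t: 6.45
eef_pos: [0.4882, 0.2834, 0.1181]
tool_rot: [-0.189, 0.954, 0.04, 0.231]
contact_force: [-0.8, -1.3, -0.2]
width: -0.0002
t 6.45 box mm [-60.0694   0.6999 118.0512] tilt 27.1 F(box) [-1.2035 -0.9406 -0.2315] w -0.000 q [ 0.4292  0.0963 -0.7452  0.2576 -0.0283  0.0311]
shift mm [-18.4564  -0.8815  -9.592 ]
turn deg [-0.5808  0.0686  0.2616]
```

View pics/side3.png

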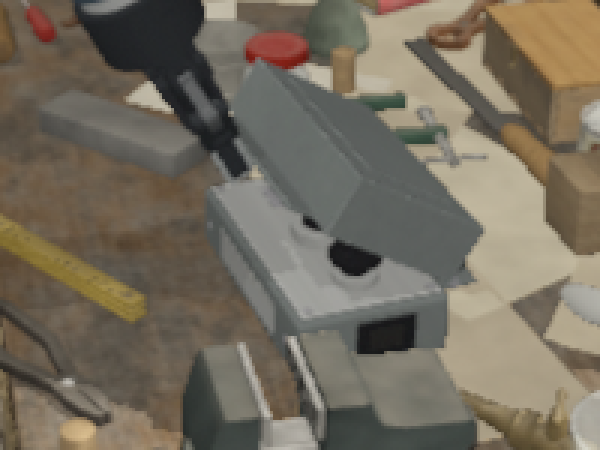

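The hood stands about 30° open, the fingertip (235,165) is still under the lip, and stop and start buttons are coming into view.

```bash
python3 -m inch '[-0.009,0,-0.005,0,0,0, -0.009,0,-0.005,0,0,0, -0.009,0,-0.002,0,0,0, -0.009,0,-0.002,0,0,0, -0.009,0,-0.002,0,0,0, -0.009,0,-0.002,0,0,0]'
python3 -c "
from h import *
import cv2
st([8,0,173],27)
for n in('side',): cv2.imwrite(f'pics/{n}4.png',arm.snapshot(n)[190:340,250:450,::-1].repeat(3,0).repeat(3,1))"
```

```text
t: 7.1
eef_pos: [0.5314, 0.3018, 0.1651]
tool_rot: [-0.189, 0.953, 0.041, 0.234]
contact_force: [-0.2, 1.0, -0.7]
width: 0.0006
t 7.10 box mm [-13.0559   1.3869 165.1056] tilt 27.5 F(box) [ 0.2177  0.9553 -0.67  ] w 0.001 q [ 0.4264  0.1221 -0.5758  0.3928 -0.0266  0.0287]
shift mm [-22.3141  -1.4568   2.7486]
turn deg [-0.5393  0.5388  0.2429]
```

View pics/side4.png

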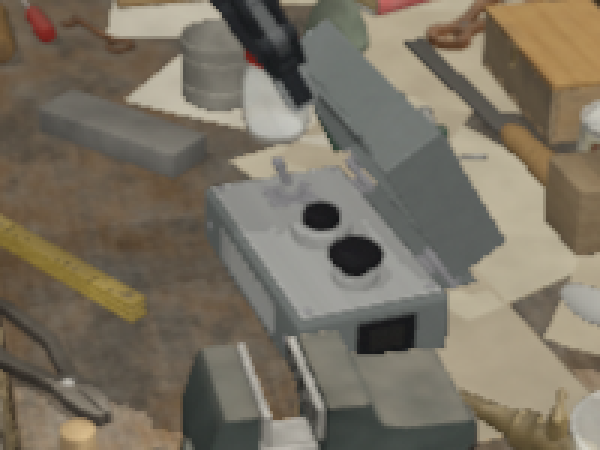

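About 60° open with all three controls visible. Pushing on past balance.

```bash
python3 -m inch '[-0.0075,0,0.001,0,0,0, -0.0075,0,0.001,0,0,0, -0.0075,0,0.001,0,0,0, -0.008,0,0.002,0,0,0, -0.008,0,0.003,0,0,0]'
python3 -c "
from h import *
import cv2
st([22,0,176],27)
for n in('side',): cv2.imwrite(f'pics/{n}5.png',arm.snapshot(n)[190:340,250:450,::-1].repeat(3,0).repeat(3,1))"
```

```text
t: 7.65
eef_pos: [0.571, 0.3182, 0.1786]
tool_rot: [-0.189, 0.952, 0.041, 0.236]
contact_force: [0.1, 0.4, -0.8]
width: 0.0001
t 7.65 box mm [ 29.8372   1.5408 178.5526] tilt 27.7 F(box) [ 0.2635  0.2794 -0.8268] w 0.000 q [ 0.4235  0.1872 -0.4595  0.4405 -0.0252  0.0262]
shift mm [ 8.1311 -1.5196 -1.374 ]
turn deg [-0.5308  0.7363  0.2362]
```

View pics/side5.png

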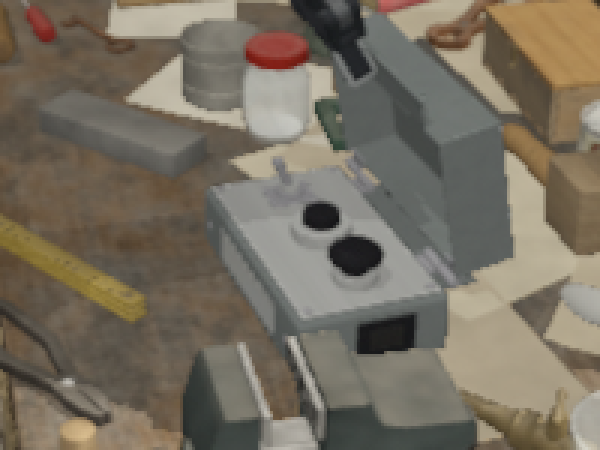

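```bash
python3 -m inch '[-0.008,0,0.004,0,0,0, -0.008,0,0.004,0,0,0, 0,0,0,0,0,0, 0,0,0,0,0,0, 0.012,0,-0.006,0,0,0, 0.012,0,-0.006,0,0,0, 0.012,0,-0.006,0,0,0, 0.012,0,-0.006,0,0,0]'
python3 -c "
from h import *
import cv2
st([-45,62,170],0)
for n in('side','top'): cv2.imwrite(f'pics/{n}6.png',arm.snapshot(n)[:,:,::-1])
a=cv2.imread('pics/side6.png')[190:340,250:450];cv2.imwrite('pics/side6z.png',cv2.resize(a,None,fx=4,fy=4))"
```

```text
t: 8.5
eef_pos: [0.5404, 0.3054, 0.1773]
tool_rot: [-0.188, 0.952, 0.041, 0.237]
contact_force: [0.1, 0.2, 0.2]
width: 0.0003
t 8.50 box mm [ -3.3116   1.3012 177.3039] tilt 27.8 F(box) [0.1954 0.0858 0.2386] w 0.000 q [ 0.4256  0.1257 -0.5388  0.4219 -0.0264  0.0285]
shift mm [ 40.0631  60.7205 -13.5497]
turn deg [-0.5845 27.7871  0.0744]
```

View pics/side6z.png

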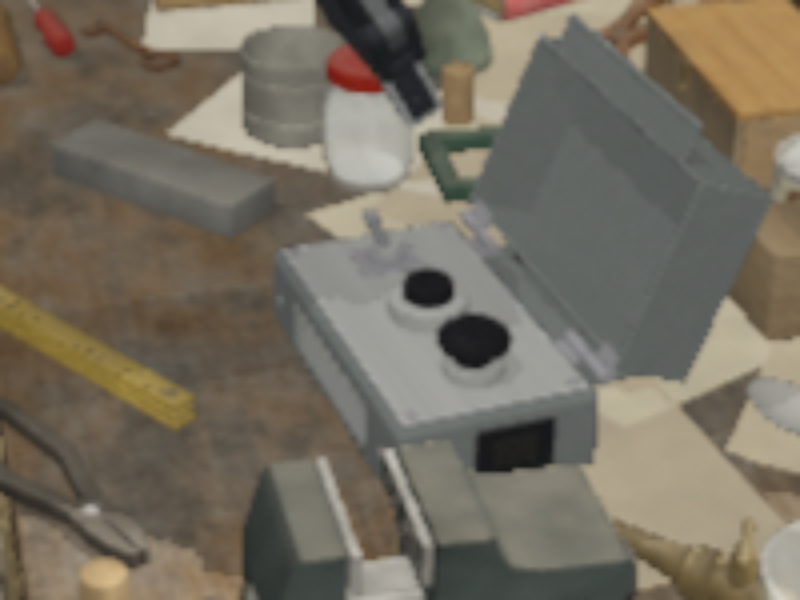

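View pics/top6.png

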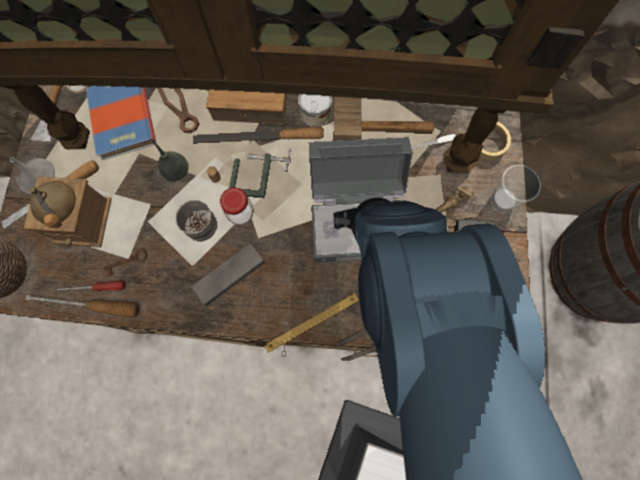

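The hood is fully open, leaning back. In the zoomed side view the toggle end is at (371,213), the start cap at (428,287) and the stop head at (474,340). I'm measuring these.

```bash
python3 - <<'E'
from h import *
S=lambda a:(250+(a[0]+.5)/4-.5,190+(a[1]+.5)/4-.5)
for n,a,z in[("tog",(372,213),.0876),("start",(428,287),.076),("stop",(474,338),.083)]:print(n,w2b(onz("side",S(a),z))*1e3,onz("side",S(a),z))
for n,p in[("tog",(-11.7,62,87.6)),("start",(0,0,76)),("stop",(0,-62,84)),("c",(-57,100,52)),("c",(-57,-100,52))]:
    q=proj("side",b2w(np.array(p)/1e3));print(n,(q-[250,190]+.5)*4-.5)
E
```

```text
tog [-7.2835 62.4619 87.6   ] [0.5136 0.3605 0.0876]
start [-0.3507 -5.2482 76.    ] [0.5457 0.3005 0.076 ]
stop [ -1.7315 -71.0456  83.    ] [0.5694 0.2391 0.083 ]
tog [364.9402 214.6182]
start [424.9691 282.1936]
stop [470.2817 326.9259]
c [267.8343 250.7744]
c [392.6844 438.7844]
```

```bash
python3 -m inch '[0.018,0.015,-0.008,0,0,0, 0.018,0.015,-0.008,0,0,0, 0.01,0.015,0,0,7,0, 0,0.015,0,0,7,0, 0,0,0,0,7,0, 0,0,0,0,7,0, 0,0,0,0,0,0]'
python3 -c "
from h import *
st([-45,62,120],0)"
```

```text
t: 9.3
eef_pos: [0.4585, 0.3374, 0.1576]
tool_rot: [-0.193, 0.981, -0.011, -0.02]
contact_force: [0.8, -0.1, -0.7]
width: 0.0
t 9.30 box mm [-67.011   61.9439 157.5702] tilt -2.5 F(box) [ 0.6745 -0.3629 -0.6582] w 0.000 q [ 0.5269  0.4362 -0.0237  1.1564 -0.0072  0.1389]
shift mm [-23.6426   0.575   36.561 ]
turn deg [-0.7653 -2.5222 -0.0596]
```

```bash
python3 -m inch '[-0.012,0,0.018,0,-1,0, -0.012,0,0.018,0,-1,0, 0,0,0.018,0,0,0, 0,0,0.018,0,0,0, 0,0,0,0,0,0]'
python3 -c "
from h import *
import cv2
st([-42,62,76],0)
cv2.imwrite('pics/side7.png',arm.snapshot('side')[190:340,250:450,::-1].repeat(4,0).repeat(4,1))"
```

```text
t: 9.8
eef_pos: [0.4856, 0.3481, 0.0837]
tool_rot: [-0.193, 0.981, -0.005, 0.007]
contact_force: [0.0, 0.6, -0.2]
width: 0.0004
t 9.80 box mm [-37.8921  61.5962  83.6851] tilt 0.7 F(box) [ 0.2752  0.5609 -0.1666] w 0.000 q [ 0.5228  0.4946 -0.1305  0.9356 -0.0134  0.1345]
shift mm [4.199  0.4912 7.6306]
turn deg [-0.6824  0.6782 -0.0528]
```

View pics/side7.png

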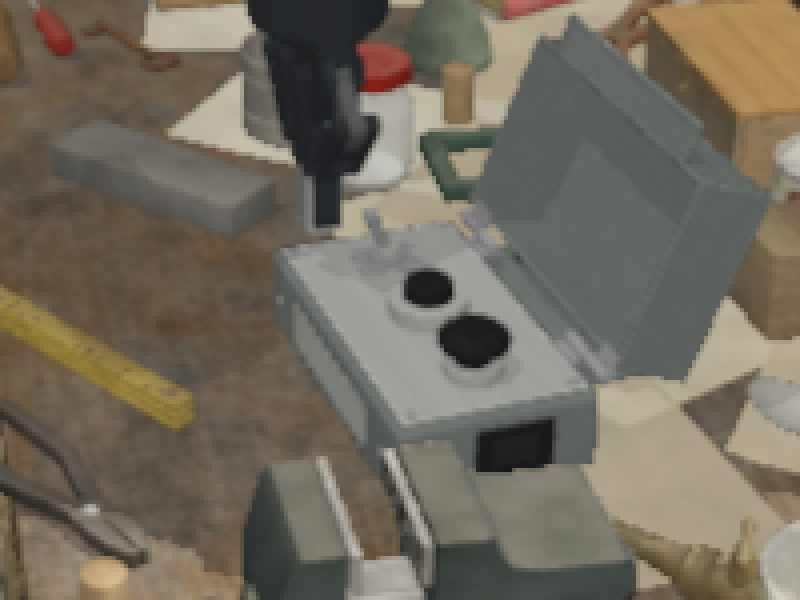

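The finger (322,233) stands just in front of the toggle (371,213). Lowering slightly, then pushing towards the hinge.

```bash
python3 -m inch '[0,0,0.004,0,0,0, 0,0,0.004,0,0,0, -0.005,0,0,0,0,0, -0.005,0,0,0,0,0, -0.005,0,0,0,0,0, -0.005,0,0,0,0,0, -0.005,0,0,0,0,0]'
python3 -c "
from h import *
import cv2
st([-4,62,76],0)
cv2.imwrite('pics/side8.png',arm.snapshot('side')[190:340,250:450,::-1].repeat(4,0).repeat(4,1))"
```

```text
t: 10.55
eef_pos: [0.5123, 0.3599, 0.0825]
tool_rot: [-0.193, 0.981, -0.003, 0.012]
contact_force: [-0.2, 0.3, 1.6]
width: -0.0003
t 10.55 box mm [-8.7043 62.333  82.5253] tilt 1.2 F(box) [-0.0788  0.3846  1.6089] w -0.000 q [ 0.5176  0.5402 -0.0568  0.9537 -0.0129  0.1285]
shift mm [-4.5624 -0.2642  6.6284]
turn deg [-0.5884  1.2371 -0.0165]
```

View pics/side8.png

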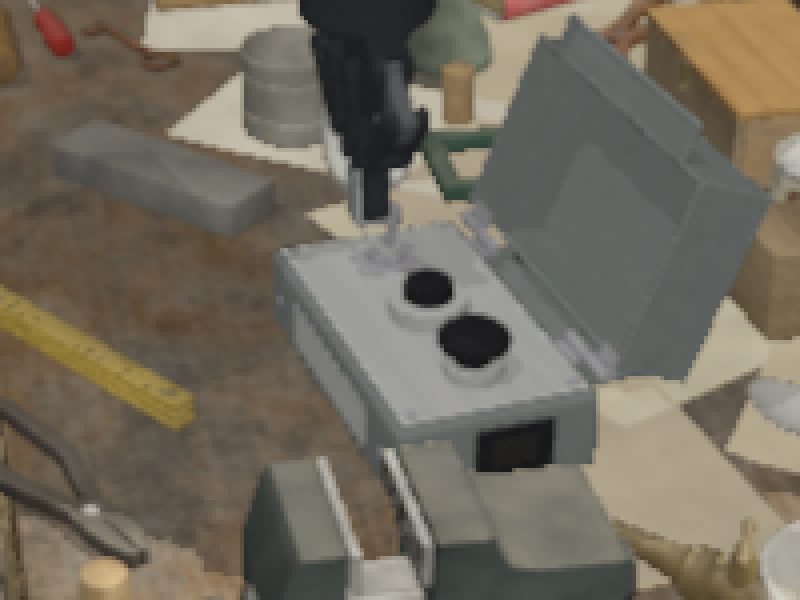

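The toggle has passed upright ahead of the finger. Continuing gently, watching the force.

```bash
python3 -m inch '[-0.004,0,0.003,0,-0.5,0, -0.003,0,0.002,0,0,0, -0.002,0,0,0,0,0]'
python3 -c "
from h import *
st()"
python3 -m inch '[-0.003,0,0.001,0,0,0, -0.002,0,0,0,0,0]'
python3 -c "
from h import *
import cv2
st()
cv2.imwrite('pics/side9.png',arm.snapshot('side')[190:340,250:450,::-1].repeat(4,0).repeat(4,1))"
```

```text
t: 10.9
eef_pos: [0.5174, 0.3621, 0.0796]
tool_rot: [-0.194, 0.981, -0.003, 0.013]
contact_force: [-8.5, -3.3, 7.5]
width: -0.0
t 10.90 box mm [-3.1411 62.4385 79.5938] tilt 1.4 F(box) [-9.1254  0.1802  7.4991] w -0.000 q [ 0.5165  0.5511 -0.0463  0.9513 -0.0129  0.1268]
t: 11.1
eef_pos: [0.5173, 0.362, 0.0797]
tool_rot: [-0.194, 0.981, -0.004, 0.009]
contact_force: [-5.9, -3.5, 6.2]
width: 0.0002
t 11.10 box mm [-3.2664 62.4466 79.7149] tilt 0.9 F(box) [-6.8145 -1.0187  6.1646] w 0.000 q [ 0.5163  0.5575 -0.0346  0.9648 -0.0122  0.1257]
```

View pics/side9.png

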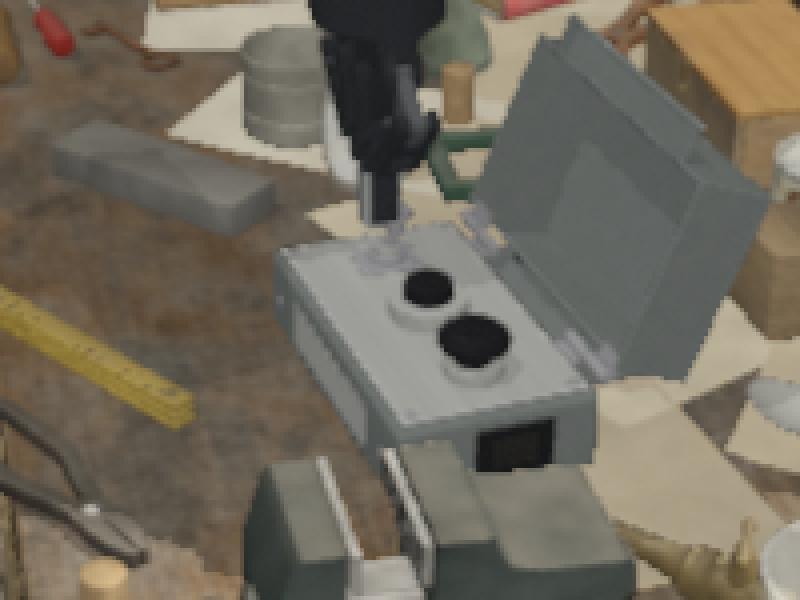

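The force rose to 9 N at the expected end position (finger face x ≈ +8 mm), so the toggle is at its stop. Backing off to check.

```bash
python3 -m inch '[0.012,0,-0.002,0,0,0, 0.012,0,-0.01,0,0,0, 0.005,0,-0.03,0,0,0, 0,-0.03,-0.02,0,0,0, 0,0,0,0,0,0]'
python3 -c "
from h import *
import cv2
st([0,0,95],0)
cv2.imwrite('pics/side10.png',arm.snapshot('side')[190:340,250:450,::-1].repeat(4,0).repeat(4,1))"
```

```text
t: 11.65
eef_pos: [0.4999, 0.3227, 0.1434]
tool_rot: [-0.195, 0.981, -0.004, 0.01]
contact_force: [1.2, 0.2, 0.5]
width: -0.0
t 11.65 box mm [-34.283   32.6016 143.3703] tilt 1.0 F(box) [ 1.2013 -0.2275  0.5299] w -0.000 q [ 0.4733  0.4409 -0.0531  1.0604 -0.0129  0.0812]
shift mm [-33.3455 -32.1342  49.329 ]
turn deg [-0.6602  0.9924  0.1619]
```

View pics/side10.png

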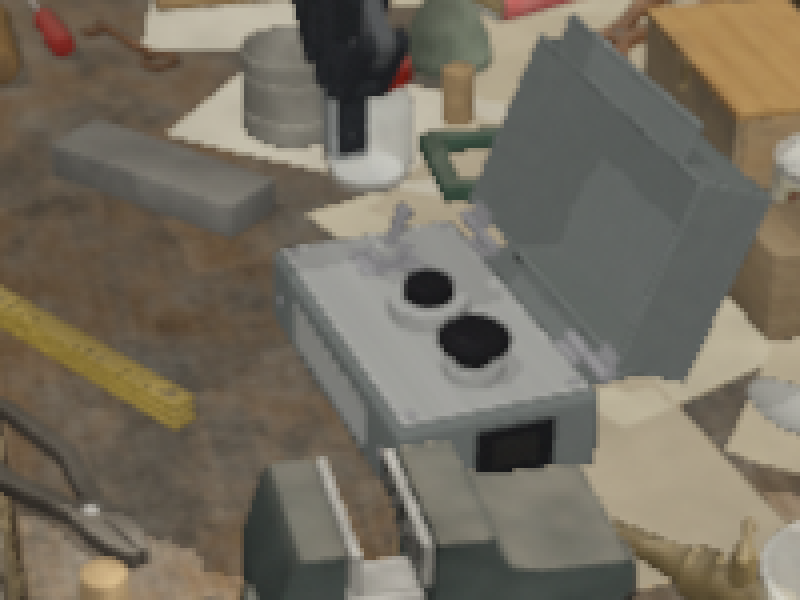

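```bash
python3 - <<'E'
from h import *
S=lambda a:(250+(a[0]+.5)/4-.5,190+(a[1]+.5)/4-.5)
print(w2b(onz("side",S((403,210)),.0876))*1e3, w2b(onz("side",S((371,213)),.0876))*1e3)
E
python3 -m inch '[-0.012,-0.011,0.01,0,-1,0, -0.012,-0.011,0.01,0,0,0, -0.01,-0.01,0.01,0,0,0, 0,0,0.01,0,0,0, 0,0,0,0,0,0]'
python3 -c "
from h import *
import cv2
st([1,-2,70],0)
cv2.imwrite('pics/side11.png',arm.snapshot('side')[190:340,250:450,::-1].repeat(4,0).repeat(4,1))"
```

```text
[10.4876 60.0108 87.6   ] [-7.8155 62.6463 87.6   ]
t: 12.2
eef_pos: [0.5451, 0.3081, 0.0996]
tool_rot: [-0.196, 0.981, -0.001, 0.017]
contact_force: [-0.9, 0.5, -0.4]
width: 0.0001
t 12.20 box mm [ 1.9862  1.9867 99.648 ] tilt 1.9 F(box) [-0.6351  0.7666 -0.4413] w 0.000 q [ 0.4176  0.5164 -0.0499  0.9719 -0.0088  0.0233]
shift mm [ 1.9756 -3.7437 29.6303]
turn deg [-0.4558  1.8759  0.2806]
```

View pics/side11.png

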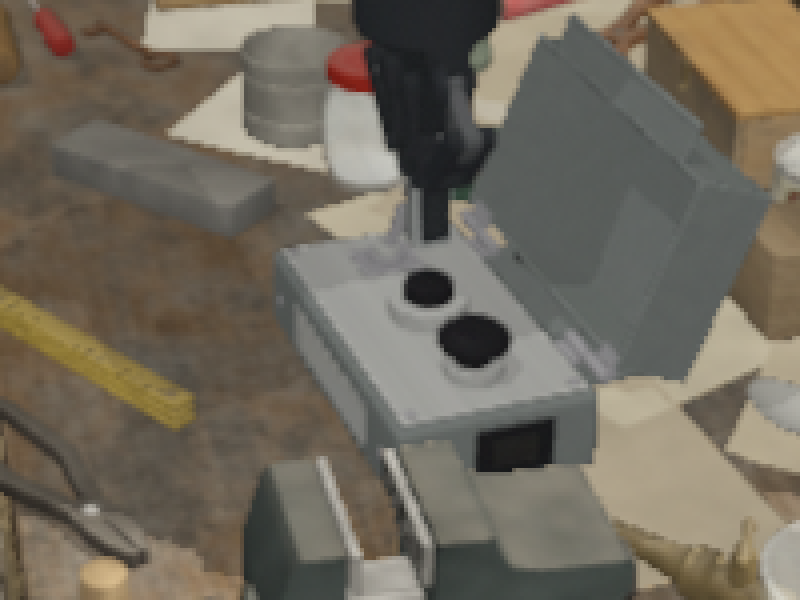

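The finger is above the start button; before pressing, I'm comparing the toggle before and after at higher zoom.

```bash
python3 - <<'E'
import cv2,numpy as np
from h import *
b=cv2.imread('pics/side6.png')[190:340,250:450];a=cv2.imread('pics/side10.png')[::4,::4]
o=[]
for k,m in enumerate((b,a)):
    q=cv2.resize(m[44:74,78:118],None,fx=10,fy=10,interpolation=cv2.INTER_CUBIC)
    P=[(0,62,60)]
    for s in(-.4,.4):P.append((30*np.sin(s),62,60+30*np.cos(s)))
    for p in P:
        u=(proj("side",b2w(np.array(p)/1e3))-[250+78,190+44]+.5)*10-.5
        cv2.circle(q,tuple(int(v) for v in u),3,(0,0,255),1)
    o.append(q)
cv2.imwrite('pics/tog.png',np.hstack(o))
E
```

```text
(no output)
```

View pics/tog.png

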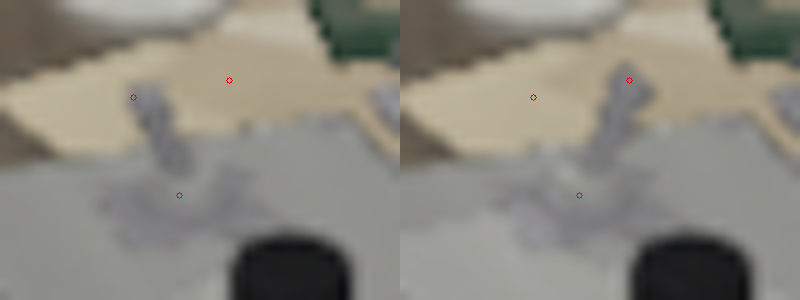

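The bat's slope after the push matches the drawn full-on axis, and it gave a hard stop, so it is fully over. Pressing the start button.

```bash
python3 -m inch '[0.001,-0.003,0.007,0,1,0, 0,-0.001,0.007,0,1,0, 0,0,0.006,0,0,0, 0,0,0,0,0,0]'
python3 -c "
from h import *
import cv2
st([1,-2,69],0)
cv2.imwrite('pics/side12.png',arm.snapshot('side')[190:340,250:450,::-1].repeat(4,0).repeat(4,1))"
```

```text
t: 12.65
eef_pos: [0.5455, 0.3046, 0.0787]
tool_rot: [-0.196, 0.981, -0.004, -0.002]
contact_force: [-0.8, -0.5, -0.4]
width: 0.0001
t 12.65 box mm [ 1.01   -1.365  78.6856] tilt -0.3 F(box) [-0.87   -0.1443 -0.3748] w 0.000 q [ 0.4117  0.5618 -0.0298  0.9846 -0.0077  0.0162]
shift mm [-0.0377 -0.5593  9.6902]
turn deg [-0.4485 -0.3043  0.3583]
```

View pics/side12.png

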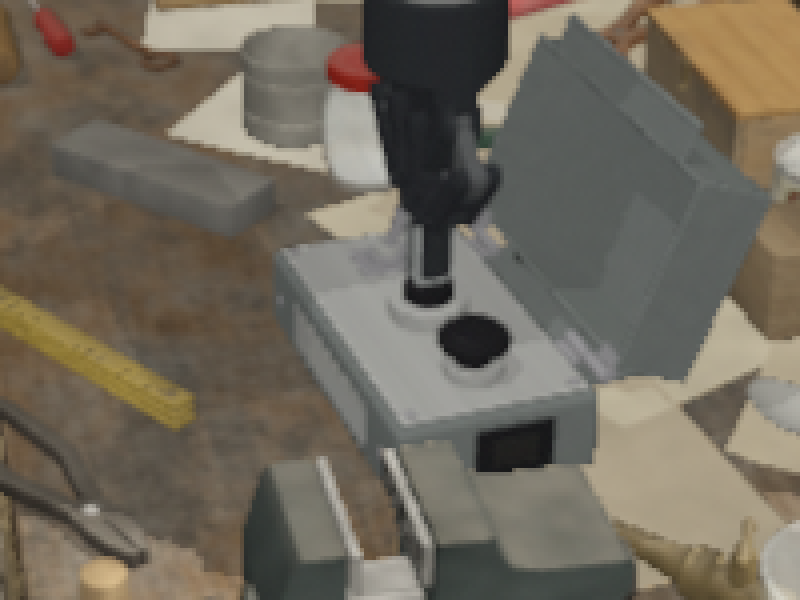

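The fingertip sits centred just above the cap (429,288).

```bash
python3 -m inch '[0,0,0.003,0,0,0, 0,0,0.003,0,0,0, 0,0,0.003,0,0,0, 0,0,0.002,0,0,0]'
python3 -c "
from h import *
st()"
python3 -m inch '[0,0,0.003,0,0,0, 0,0,0.003,0,0,0]'
python3 -c "
from h import *
st()"
```

```text
t: 13.1
eef_pos: [0.5461, 0.3051, 0.0699]
tool_rot: [-0.197, 0.98, -0.004, -0.0]
contact_force: [-3.9, -1.8, 15.8]
width: 0.0001
t 13.10 box mm [ 1.8407 -1.1693 69.8557] tilt -0.1 F(box) [-4.296  -0.1642 15.756 ] w 0.000 q [ 0.4121  0.5677 -0.0443  0.9607 -0.008   0.0161]
t: 13.3
eef_pos: [0.5462, 0.3051, 0.0697]
tool_rot: [-0.197, 0.98, -0.004, 0.001]
contact_force: [-7.7, -4.2, 21.9]
width: 0.0002
t 13.30 box mm [ 1.9214 -1.1664 69.7384] tilt 0.1 F(box) [-8.7198 -0.9524 21.9239] w 0.000 q [ 0.4123  0.5654 -0.0487  0.9556 -0.0083  0.016 ]
```

Bottomed at z ≈ 69.8 mm (expected 70) with 16–22 N. Releasing straight up, then withdrawing towards the front and clear.

```bash
python3 -m inch '[0,0,-0.005,0,0,0, 0,0,-0.02,0,0,0, 0,0,-0.03,0,0,0, 0,0,-0.03,0,0,0, 0.03,0,-0.03,0,0,0, 0.04,0,-0.02,0,0,0, 0.04,0,0,0,0,0, 0.04,0,0,0,0,0, 0,0,0,0,0,0, 0,0,0,0,0,0]'
python3 -c "
from h import *
import cv2
st()
for n in('side','top'): cv2.imwrite(f'pics/{n}13.png',arm.snapshot(n)[:,:,::-1])
a=cv2.imread('pics/side13.png')[190:340,250:450];cv2.imwrite('pics/side13z.png',cv2.resize(a,None,fx=4,fy=4))
i0=cv2.imread('pics/side0.png');i1=cv2.imread('pics/side13.png')
d=cv2.absdiff(i0,i1).max(2);cv2.imwrite('pics/diff.png',(d>40).astype('uint8')*255)"
```

```text
t: 14.3
eef_pos: [0.4026, 0.2465, 0.2088]
tool_rot: [-0.197, 0.98, -0.003, 0.003]
contact_force: [0.4, 0.1, 0.6]
width: 0.0
t 14.30 box mm [-153.2405   -0.9077  208.7592] tilt 0.3 F(box) [ 0.4283 -0.1053  0.6148] w 0.000 q [ 0.42    0.1746 -0.2519  1.1392 -0.0076  0.0239]
```

View pics/side13z.png

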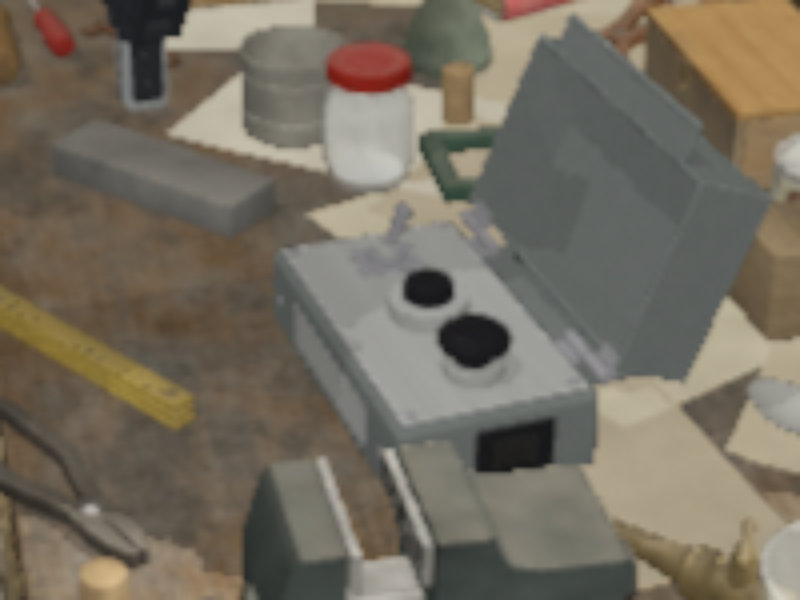

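View pics/top13.png

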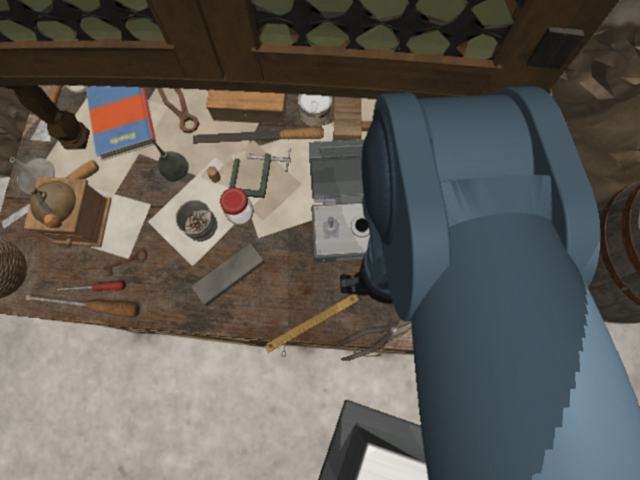

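View pics/diff.png

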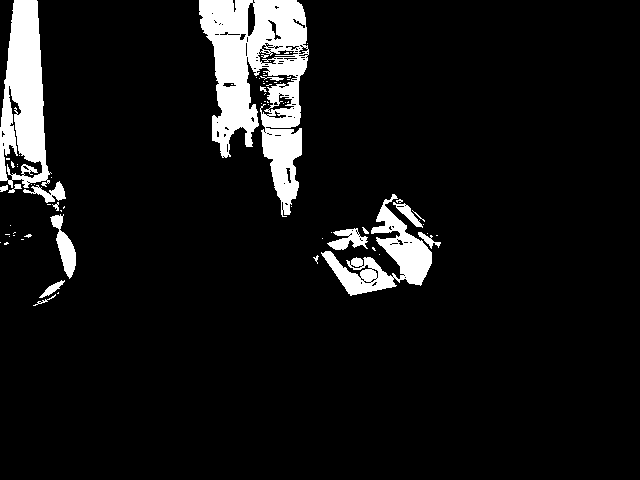

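The hood is open, the toggle leans to the hinge (403,210) and the start cap is back out. The difference picture shows change only at the hood, panel and arm, so the box and the things round it haven't moved. Handing in.

```bash
python3 -c "
from bench import arm
print(arm.job_done())"
```

```text
the job is handed in; nothing more can be done
None
```

The pump's start sequence is done in the order asked, and I handed the job in at about 14.4 s of the 54 s allowed. No verdict was reported.

- **Hood:** I lifted it by the lip with the shut fingertips and pushed it past its balance point. It fell open and rests leaning back on its own.
- **Mains toggle:** I pushed it towards the hinge until it met a hard stop at about 9 N along the push.
- **Start button:** I pressed it in until it bottomed at 69.8 mm above the worktop (70 mm expected), then released it and moved the arm clear. The press peaked at about 22 N, more than the 5 N it needs.

**Last checks:** The final side view shows the hood open, the toggle over and the start cap back out. Compared with the first picture, only the hood, the panel and the arm differ. The stop button was never approached. The tool force was near zero at the end.

**One check that disagreed:** By single pixel picks the toggle tip moved about 18 mm, where full travel should be about 23 mm. The slope of the handle in the picture and the hard stop both say it is fully over, so I did not push it again.

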